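Set a timed stirrer by counting vials and start it

ROBOT

A 6-joint arm with a two-finger parallel gripper is mounted at the origin on the work surface. World frame = base frame: x ahead of the robot, y to its left, z up, the work surface at z = 0. Lengths are in m, angles in degrees, forces in N, time in s.
With the tool pointing down it reaches from about 0.4 to 0.825 m from the base axis. Payload 7 kg.
Tool frame: the origin (TCP) lies midway between the tips of the shut fingers; the grasp point (between the pads) lies 19 mm behind it; z points along the fingers, y is the line along which they close (so a half turn about z gives the same grasp; the last joint's range is limited). The gripper opens to 88 mm and grips with 3 to 60 N. Pads are 19 mm wide; open, the fingers measure 130 mm over their backs; the gripper's body (78 mm by 193 mm) begins 47 mm behind the grasp point.
Start: joints at [88.069, 20.546, 0.682, 0, -70.136, -16.507], TCP at [0.213, 0.64, 0.227] pointing down, gripper open.
Joint ranges: [-176.03, 176.03], [-82.01, 121.73], [-58.28, 71.71], [-173.87, 95.51], [-174.79, -0.11], [-173.66, 173.66]. Speed limits (degrees/s): [136.94, 136.94, 172.46, 180, 180, 180].

INTERFACE

Orientations are given as [roll, pitch, yaw] about the fixed x, y, z axes, in that order (R = Rz(yaw) Ry(pitch) Rx(roll)).
In Python, from plant import r gives the robot as it stands.
- The arm moves only by the tool drive_tool, never from a script. Its argument "commands" is a list of rows, each an object of numbers: "hand": the closure, from 0 (fully open) to 1 (shut); "tx", "ty", "tz": the shift along the world's x, y, z scaled (see below); "turn": the turn about the world's z scaled (see below). A call has 1 to 10 rows; each row is the pose to reach, as a shift and turn from the pose commanded when the call began; what a row does not reach only later rows make up. The controller multiplies each number of a shift by 0.6 m and each number of a turn by 90 degrees. A row lasts 1/10 s, in which the tool goes at most 50 mm and 8.59 degrees, less where a joint would pass 70% of its speed; a pose out of reach is approached as far as the arm can. A call with a number of a shift or a turn outside -1 to 1 is refused whole. A call with a gripper value outside its range is refused whole. The fingers move at their own pace and stop on an object; "grip_force" is the grip in N (left out, the last holds). Time passes only in rows, so rows that repeat a pose let the fingers close. It gives the time, the measured TCP pose, the force, the opening and the grip force at its end, in the units of the state.
- r.get_state(): the state, without advancing time (a new reading comes with each control period).
- r.capture(name): name is "side" or "top"; returns a dict with "frame" (400x640x3 uint8, red, green, blue), "fx", "fy", "cx", "cy" (pixels), "D" ([k1, k2, p1, p2, k3] as OpenCV has them; the pictures are not rectified), "world_from_camera" (4x4, takes a point from camera to world coordinates). Camera axes: x right, y down, z forward; pixel columns grow to the right and rows downward; lengths in m; the calibration is good to about 2 mm. A picture is of the moment at which its call begins. There is no depth.
- r.close_job(): hands the job in; it is judged then, once.
Trained networks look in the newest picture that a camera, given by its name, has taken for a name from the list of things; names that differ only in an ending like _2 or _b are one class to them, and where a whole thing is asked for, a point or a joint stands for the part that bears it (a point fixed in the world has none). Each returns a list of dicts, best first, with "score" (0 to 1); they miss things now and then, are a little off and sometimes report something else, mostly with a low value. They report only what shows in the picture. A call takes as long as a camera call.
- r.trace(label, camera): "pixels" (400x640 bool, what is visible of it) and "extent" ([left, top, right, bottom] in pixels, round what is visible of it).
The state is a dict: "time_s": time; "joints": joint angles; "qd": joint speeds; "joint_torque": joint torques, N m; "tcp_pos": TCP position; "eef_rot": TCP orientation; "contact_force": force on the tool from outside, world axes, zero at the start; "moment": the same for the moment, N m; "gripper_width": finger opening in m; "gripper_force": force on a finger pad.
Only numpy, scipy, OpenCV 4.12 (cv2) and the standard library are available. Lean on these libraries where they do the work, as an engineer would, in place of code of your own. Each camera call takes 0.05 s, during which the arm holds its last target. There are 200 camera calls.

TASK

Get the timed stirrer running: first lift the amber sample jar off its control deck and stand it upright on the middle of the round white stirring plate. Then click the black timer dial clockwise until it stands exactly as many clicks past the red zero dot as there are white-capped vials in the orange rack (blue caps and the grey rack do not count), let go of it, and finally press the green start button fully down. Do not knock over or push away anything else on the bench.

Things in the scene. Friction and masses are not known exactly. Their poses are not given: they have to be found in the camera images.
- stirrer: The timed stirrer, a white box 200 mm (its x) by 340 mm (its y) and 60 mm high, fixed to the bench; origin at the centre of its underside, z up, -x is its front. All offsets here are in its frame. The left part (+y) carries the stirring plate, the right part (y below 0) is the flat control deck at 60 mm height with the dial at (-35, -40) mm and the start button at (-45, -130) mm. At the start the jar is parked on the deck behind these two.
- plate_mid (a point): Centre of the upper face of the round white stirring plate, 120 mm across, flat, 70 mm above the bench, at (0, 95) mm of the stirrer.
- jar_mid (a point): The sample jar: amber glass, 60 mm across up to 66 mm height, then a white lid 56 mm across, 84 mm tall in all, about 0.2 to 0.4 kg. The point is its centre, 42 mm above its underside; z is its axis.
- dial_grip (a point): A point on the upright axis of the timer dial, 22 mm above the deck. The dial is a round black knurled knob 42 mm across, its top 34 mm above the deck, on a flange 50 mm across and 5 mm high, with a yellow pointer line on top and side. x, y turn with it; the pointer lies along -x of this point.
- timer_dial (a joint): Angle of the timer dial in rad, growing clockwise seen from above; 0 when the pointer is at the red zero dot (towards the stirrer's -x). It clicks into a stop every 30 degrees (0.5236 rad), each marked by a dot, from 0 up to 8 clicks, with end stops just beyond. A spring holds it in each stop (about 0.04 N m to click over, nothing felt exactly at a stop); released between stops it falls into the nearer one. It starts at 0, 1 or 2 clicks.
- start_button (a joint): Travel of the green start button in m: 0 up, 0.006 fully down; pressed straight down, fully down takes 5 N, it springs back.
- start_button_top (a point): Centre of the top of the green start button, 26 mm across, its top 22 mm above the deck, in a black collar 42 mm across and 12 mm high.
- rack_wait_mid (a point): The orange vial rack, 68 mm (its x) by 100 mm (its y), 40 mm high, fixed, open-topped with 2 by 3 wells at 32 mm spacing, all six holding a vial. The point is on its axis 34 mm above the bench; every vial within 70 mm horizontally is in this rack.
- rack_done_mid (a point): The grey vial rack, same size and wells as the orange one, holding two vials. The point is on its axis, 34 mm above the bench.
- white1_mid (a point): A capped glass sample vial, 23 mm across, 64 mm tall, upright in one of the two racks, standing on the rack floor; the point is its centre, 32 mm above its underside. Its cap is white. Leave it alone.
- white2_mid (a point): A capped glass sample vial, 23 mm across, 64 mm tall, upright in one of the two racks, standing on the rack floor; the point is its centre, 32 mm above its underside. Its cap is white. Leave it alone.
- white3_mid (a point): A capped glass sample vial, 23 mm across, 64 mm tall, upright in one of the two racks, standing on the rack floor; the point is its centre, 32 mm above its underside. Its cap is white. Leave it alone.
- white4_mid (a point): A capped glass sample vial, 23 mm across, 64 mm tall, upright in one of the two racks, standing on the rack floor; the point is its centre, 32 mm above its underside. Its cap is white. Leave it alone.
- white5_mid (a point): A capped glass sample vial, 23 mm across, 64 mm tall, upright in one of the two racks, standing on the rack floor; the point is its centre, 32 mm above its underside. Its cap is white. Leave it alone.
- blue1_mid (a point): A capped glass sample vial, 23 mm across, 64 mm tall, upright in one of the two racks, standing on the rack floor; the point is its centre, 32 mm above its underside. Its cap is blue. Leave it alone.
- blue2_mid (a point): A capped glass sample vial, 23 mm across, 64 mm tall, upright in one of the two racks, standing on the rack floor; the point is its centre, 32 mm above its underside. Its cap is blue. Leave it alone.
- blue3_mid (a point): A capped glass sample vial, 23 mm across, 64 mm tall, upright in one of the two racks, standing on the rack floor; the point is its centre, 32 mm above its underside. Its cap is blue. Leave it alone.
- reagent: Bystander: clear plastic bottle with blue cap, 64 mm across, 175 mm tall, behind the stirrer; origin under its centre.
- red_jar: Bystander: glass jar with red cap, 58 mm across, 85 mm tall, behind the stirrer; origin under its centre.
- beaker: Bystander: white open plastic cup, 72 mm across, 85 mm tall, to the left of the stirrer; origin under its centre.
- dish: Bystander: shallow aluminium dish, 72 mm across, 22 mm high, in front of the stirrer; origin under its centre.
- pipettor: Bystander: grey hand pipettor lying on the bench to the right of the stirrer, about 215 mm long (its x), 22 to 28 mm high; origin under its middle.

How it is judged:
By the outcome, as a careful person would: the job done as asked, in the order asked, and still so for the second after the job is handed in, with the robot touching nothing.
It also fails if it takes over 64 s, if anything falls off the work surface, if the arm or the gripper's body presses on something with over 40 N, if the wrist force passes 120 N, or if a joint passes its speed limit or range.

## Working session

There is one attempt and no reset: what is moved stays moved. The work goes in short steps, Python scripts to look and compute and a tool call to move; the robot and the scene stay as the last step left them, time stands still between calls to the robot, and variables do not carry over. Pictures are saved under pics/ and viewed, at most 10 in all, crops included, and the job is handed in when it is done.

Besides the shell and the picture viewer there is one more tool, called as a command line: name --argument value ..., lists and objects as JSON in quotes. drive_tool: Moves the arm, as the interface text tells. Its arguments: {"type":"object","properties":{"commands":{"type":"array"},"grip_force":{"type":"number"}},"required":["commands"]}

```bash
mkdir -p pics; cat > h.py <<'E'
import numpy as np, cv2
from plant import r
def K(c): return np.array([[c['fx'],0,c['cx']],[0,c['fy'],c['cy']],[0,0,1.]])
def ray_z(c,uv,z):
    p=cv2.undistortPoints(np.array(uv,float).reshape(-1,1,2),K(c),np.array(c['D'],float)).reshape(-1,2)
    T=np.array(c['world_from_camera']); d=np.c_[p,np.ones(len(p))]@T[:3,:3].T; o=T[:3,3]
    return o+d*((z-o[2])/d[:,2])[:,None]
def proj(c,P):
    T=np.linalg.inv(np.array(c['world_from_camera']))
    return cv2.projectPoints(np.array(P,float).reshape(-1,1,3),cv2.Rodrigues(T[:3,:3])[0],T[:3,3],K(c),np.array(c['D'],float))[0].reshape(-1,2)
def save(c,n,box=None,s=1):
    f=c['frame'][:,:,::-1]
    if box: f=f[box[1]:box[3],box[0]:box[2]]
    cv2.imwrite('pics/'+n,cv2.resize(f,None,fx=s,fy=s,interpolation=cv2.INTER_CUBIC))
E
python3 - <<'E'
from h import *
for n in('top','side'):
    c=r.capture(n); save(c,n+'0.png')
    print(n,np.round(c['world_from_camera'],3).tolist(),c['fx'])
    for l in ['stirrer','jar_mid','timer_dial','start_button','plate_mid','rack_wait_mid','rack_done_mid']:
        try:
            for t in r.trace(l,n)[:2]: 
                m=t['pixels']; v,u=np.nonzero(m); print(n,l,round(t['score'],2),t['extent'],u.mean().round(1),v.mean().round(1))
        except Exception as e: print(l,e)
print(r.get_state())
E
```

```text
top [[0.06, -0.976, 0.21, 0.219], [-0.998, -0.06, 0.008, 0.007], [0.004, -0.21, -0.978, 1.686], [0.0, 0.0, 0.0, 1.0]] 503.0168353070145
top stirrer 0.69 [306.9, 159.7, 422.0, 243.5] 361.2 199.8
top stirrer 0.51 [466.2, 222.3, 495.2, 250.6] 474.9 239.4
top jar_mid 0.67 [366.3, 201.3, 380.4, 220.9] 372.2 210.8
top jar_mid 0.64 [391.3, 178.4, 408.7, 201.0] 397.3 189.3
top timer_dial 0.71 [362.0, 198.8, 381.2, 218.5] 371.4 210.1
top timer_dial 0.54 [353.5, 234.3, 369.8, 253.1] 363.4 243.8
top start_button 0.54 [396.5, 219.5, 403.1, 227.1] 398.3 221.4
top start_button 0.25 [308.1, 157.3, 421.0, 244.4] 361.3 199.9
top plate_mid 0.55 [308.3, 157.3, 420.2, 244.7] 361.2 199.8
top rack_wait_mid 0.75 [461.4, 225.5, 494.4, 248.2] 475.9 238.6
top rack_wait_mid 0.34 [398.7, 217.7, 400.3, 223.8] 398.0 221.2
top rack_done_mid 0.87 [169.1, 180.8, 201.8, 204.5] 184.8 191.9
side [[0.859, -0.314, 0.404, 0.002], [-0.512, -0.525, 0.68, -0.955], [-0.001, -0.791, -0.612, 0.96], [0.0, 0.0, 0.0, 1.0]] 465.2691555303851
side stirrer 0.96 [286.7, 179.3, 384.1, 280.2] 328.4 231.4
side stirrer 0.2 [234.0, 130.3, 
[... 581 characters left out ...]
 301.9 177.7
{'time_s': 0.8, 'joints': array([ 8.80673564e+01,  2.05437331e+01,  6.81152429e-01, -1.26616083e-03,
       -7.01347992e+01, -1.65043571e+01]), 'qd': array([ 0.04116232,  0.02160303,  0.06688133, -0.01305289,  0.05771664,
       -0.10313516]), 'joint_torque': array([ 8.24442468e-04, -5.82289088e+01,  2.93292278e+01,  7.00269207e+00,
        1.25886354e-02, -2.65622225e-05]), 'tcp_pos': array([0.21350796, 0.64031497, 0.22658079]), 'eef_rot': array([-1.79997826e+02,  1.88613022e-03, -1.84374309e+01]), 'contact_force': array([ 0.24778402, -0.1001247 , -0.20582183]), 'moment': array([-0.02507763, -0.048488  , -0.01073946]), 'gripper_force': 0.0, 'gripper_width': 0.08753148367943447}
```

```bash
python3 - <<'E'
from h import *
t=r.capture('top'); s=r.capture('side')
save(t,'t1.png',(290,130,450,250),5); 
f=lambda c,b,k:cv2.resize(c['frame'][b[1]:b[3],b[0]:b[2],::-1],(400,300),interpolation=cv2.INTER_CUBIC)
a=np.vstack([np.hstack([f(t,(450,215,506,257),1),f(s,(350,318,414,366),1)]),np.hstack([f(t,(160,170,216,212),1),f(s,(225,120,281,162),1)])])
cv2.imwrite('pics/racks.png',a)
save(s,'s1.png',(275,160,395,285),4.6)
E
```

```text
(no output)
```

View pics/t1.png

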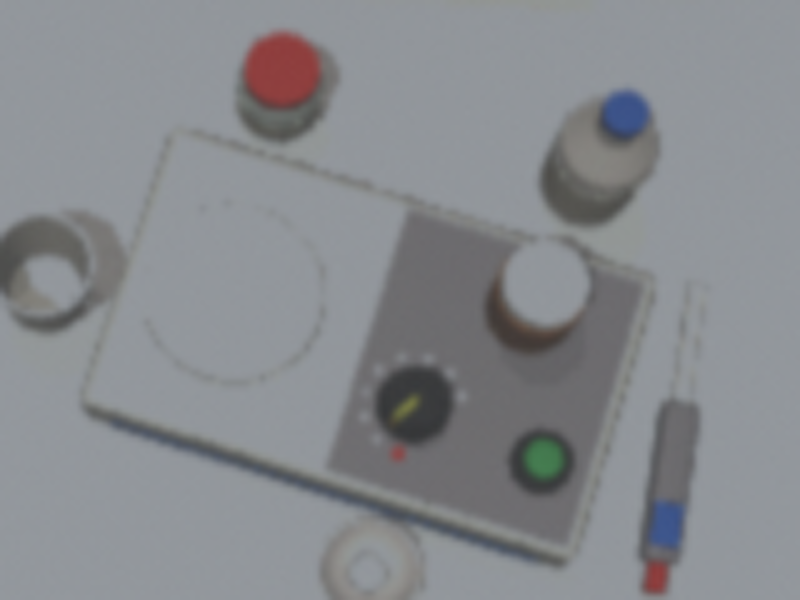

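View pics/racks.png

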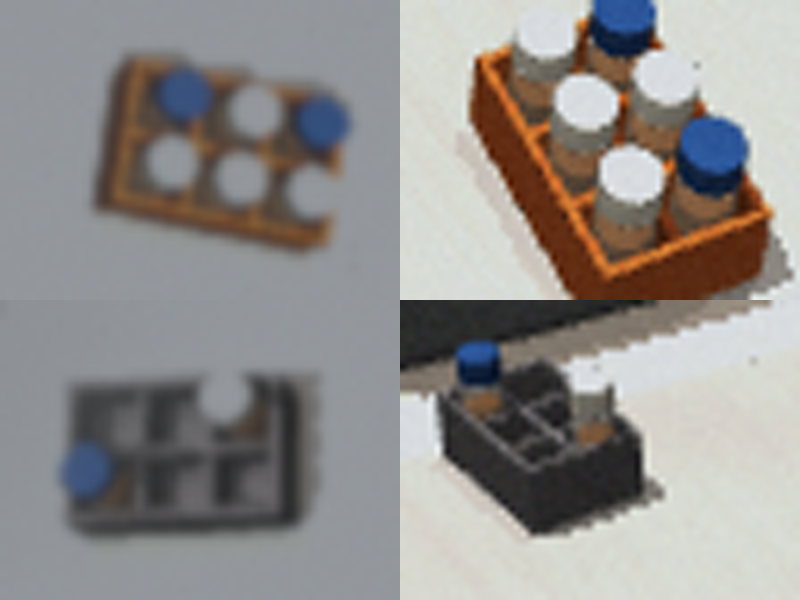

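View pics/s1.png

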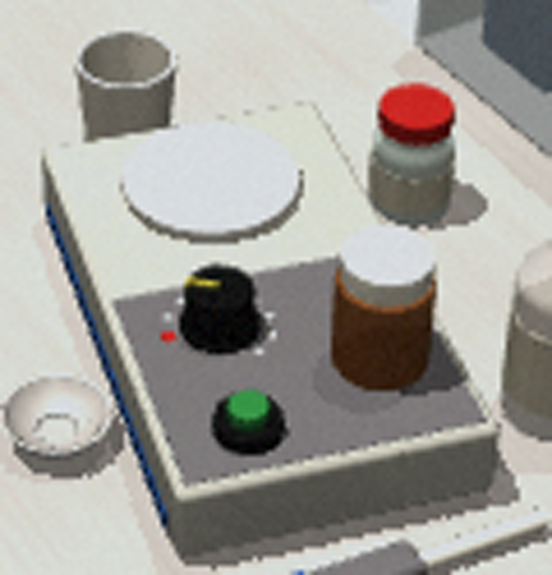

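View pics/top0.png

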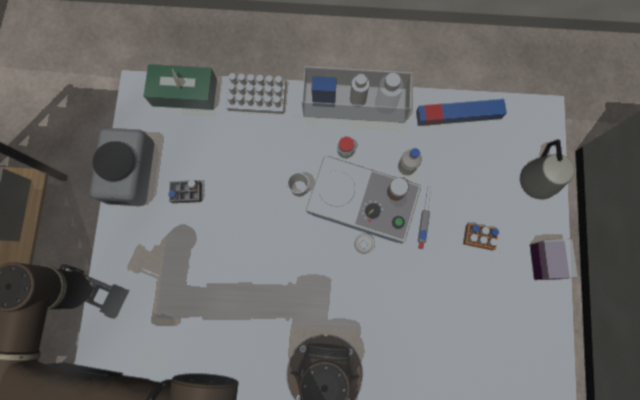

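```bash
cat > m.py <<'E'
from h import *
from scipy.optimize import least_squares
t=r.capture('top'); s=r.capture('side')
full=lambda p,o,k:(np.array(p,float)+.5)/k-.5+np.array(o)
T=lambda p:full(p,(290,130),5); S=lambda p:full(p,(275,160),4.6)
btn=(-.045,-.13,.082); dial=(-.035,-.04,.094)
ob=[(t,T((180,133)),(.1,.17,.06)),(t,T((652,278)),(.1,-.17,.06)),(t,T((572,555)),(-.1,-.17,.06)),(t,T((88,405)),(-.1,.17,.06)),
(t,T((544,459)),btn),(t,T((415,400)),dial),(t,T((236,293)),(0,.095,.07)),
(s,S((249,405)),btn),(s,S((222,283)),dial),(s,S((212,180)),(0,.095,.07)),(s,S((183,495)),(-.1,-.17,.06)),(s,S((493,430)),(.1,-.17,.06))]
def W(p,P): c,q=np.cos(p[2]),np.sin(p[2]); return (p[0]+c*P[0]-q*P[1],p[1]+q*P[0]+c*P[1],P[2])
f=lambda p:np.concatenate([proj(c,W(p,P))[0]-uv for c,uv,P in ob])
o=least_squares(f,[.6,-.1,-.2],loss='soft_l1'); p=o.x
print('pose',p[:2],np.degrees(p[2])); print(f(p).reshape(-1,2).round(1).tolist())
for n,P in [('plate',(0,.095,.07)),('dial',dial),('btn',btn)]: print(n,np.round(W(p,P),4))
g=lambda x:np.concatenate([proj(t,(x[0],x[1],.144))[0]-T((546,283)),proj(s,(x[0],x[1],.144))[0]-S((387,255))])
j=least_squares(g,[.6,-.1]); print('jar',j.x,j.fun.round(1))
print('jar in stirrer',np.linalg.inv([[np.cos(p[2]),-np.sin(p[2])],[np.sin(p[2]),np.cos(p[2])]])@(j.x-p[:2]))
for n,c,uvs,A in [('top',t,[(393,418),(416,399)],T),('side',s,[(187,281),(218,284)],S)]:
    q=ray_z(c,[A(u) for u in uvs],.094)-np.array(W(p,dial)); a=np.degrees(np.arctan2(q[:,1],q[:,0]))-np.degrees(p[2])
    print(n,'outer end clockwise deg from zero',(180-a[0])%360, q.round(4).tolist())
for n,P,u in [('reagent',.175,(626,113)),('red',.085,(284,70)),('beaker',.085,(45,268)),('dish',.022,(375,560))]: print(n,ray_z(t,[T(u)],P).round(3))
E
python3 m.py
```

```text
pose [ 0.56585938 -0.09550873] -14.330288596522141
[[-1.6, -1.8], [1.4, -0.7], [0.8, 1.1], [-1.9, -0.5], [0.2, -0.5], [0.6, -0.7], [-0.5, -0.2], [-0.3, 0.3], [-0.9, 1.2], [-1.0, -0.6], [-1.5, 1.4], [2.1, -0.1]]
plate [ 0.5894 -0.0035  0.07  ]
dial [ 0.522  -0.1256  0.094 ]
btn [ 0.4901 -0.2103  0.082 ]
jar [ 0.59127713 -0.19925842] [ 0.1 -0.4 -0.3  0.2]
jar in stirrer [ 0.05030609 -0.09423034]
top outer end clockwise deg from zero 31.36666305885072 [[-0.0149, 0.0153, 0.0], [-0.0016, 0.0011, 0.0]]
side outer end clockwise deg from zero 37.03209333757414 [[-0.0126, 0.0157, -0.0], [0.0023, 0.0036, 0.0]]
reagent [[ 0.695 -0.242  0.175]]
red [[ 0.739 -0.028  0.085]]
beaker [[0.594 0.121 0.085]]
dish [[ 0.424 -0.108  0.022]]
```

In the orange rack 4 caps are white and 2 are blue. The pointer stands at 1 click: in the t1 crop its tip is at (393,418), next to the first dot at (377,440), with the red dot at (398,453). So the dial needs 3 clicks, a 90° clockwise turn. The jar lid is at (546,283) in t1, the plate at (236,293) and the button at (544,459).

drive_tool --commands '[{"tx": 0.315, "ty": -0.7, "tz": 0.03, "hand": 0}, {"tx": 0.315, "ty": -0.7, "tz": 0.03, "hand": 0}, {"tx": 0.315, "ty": -0.7, "tz": 0.03, "hand": 0}, {"tx": 0.315, "ty": -0.7, "tz": 0.03, "hand": 0}, {"tx": 0.315, "ty": -0.7, "tz": 0.03, "hand": 0}, {"tx": 0.315, "ty": -0.7, "tz": 0.03, "hand": 0}, {"tx": 0.315, "ty": -0.7, "tz": 0.03, "hand": 0}, {"tx": 0.315, "ty": -0.7, "tz": 0.03, "hand": 0}, {"tx": 0.315, "ty": -0.7, "tz": 0.03, "hand": 0}, {"tx": 0.315, "ty": -0.7, "tz": 0.03, "hand": 0}]' --grip_force 20

```text
invalid input
```

drive_tool --commands '[{"tx": 0.315, "ty": -0.7}, {"tx": 0.315, "ty": -0.7}, {"tx": 0.315, "ty": -0.7}, {"tx": 0.315, "ty": -0.7}, {"tx": 0.315, "ty": -0.7}, {"tx": 0.315, "ty": -0.7}, {"tx": 0.315, "ty": -0.7}, {"tx": 0.315, "ty": -0.7}, {"tx": 0.315, "ty": -0.7}, {"tx": 0.315, "ty": -0.7}]'

```text
invalid input
```

drive_tool --commands '[{"hand": 0, "tx": 0.315, "ty": -0.7, "tz": 0.03, "turn": 0}, {"hand": 0, "tx": 0.315, "ty": -0.7, "tz": 0.03, "turn": 0}, {"hand": 0, "tx": 0.315, "ty": -0.7, "tz": 0.03, "turn": 0}, {"hand": 0, "tx": 0.315, "ty": -0.7, "tz": 0.03, "turn": 0}, {"hand": 0, "tx": 0.315, "ty": -0.7, "tz": 0.03, "turn": 0}, {"hand": 0, "tx": 0.315, "ty": -0.7, "tz": 0.03, "turn": 0}, {"hand": 0, "tx": 0.315, "ty": -0.7, "tz": 0.03, "turn": 0}, {"hand": 0, "tx": 0.315, "ty": -0.7, "tz": 0.03, "turn": 0}, {"hand": 0, "tx": 0.315, "ty": -0.7, "tz": 0.03, "turn": 0}, {"hand": 0, "tx": 0.315, "ty": -0.7, "tz": 0.03, "turn": 0}]' --grip_force 20

```text
time_s: 2.0
tcp_pos: [0.4033, 0.2167, 0.2452]
eef_rot: [-180.0, -0.0, -18.6]
contact_force: [-0.2, 0.6, 0.4]
gripper_width: 0.0878
gripper_force: 0.0
```

drive_tool --commands '[{"hand": 0, "tx": 0.313, "ty": -0.7, "tz": 0, "turn": -0.04}, {"hand": 0, "tx": 0.313, "ty": -0.7, "tz": 0, "turn": -0.04}, {"hand": 0, "tx": 0.313, "ty": -0.7, "tz": 0, "turn": -0.04}, {"hand": 0, "tx": 0.313, "ty": -0.7, "tz": 0, "turn": -0.04}, {"hand": 0, "tx": 0.313, "ty": -0.7, "tz": 0, "turn": -0.04}, {"hand": 0, "tx": 0.313, "ty": -0.7, "tz": 0, "turn": -0.04}, {"hand": 0, "tx": 0.313, "ty": -0.7, "tz": 0, "turn": -0.04}, {"hand": 0, "tx": 0.313, "ty": -0.7, "tz": 0, "turn": -0.04}, {"hand": 0, "tx": 0.313, "ty": -0.7, "tz": 0, "turn": -0.04}, {"hand": 0, "tx": 0.313, "ty": -0.7, "tz": 0, "turn": -0.04}]'

```text
time_s: 3.0
tcp_pos: [0.5915, -0.2036, 0.2433]
eef_rot: [179.9, 0.1, -22.2]
contact_force: [-0.0, -0.3, -1.4]
gripper_width: 0.0877
gripper_force: 0.0
```

```bash
python3 - <<'E'
from h import *
s=r.capture('side'); save(s,'s2.png',(255,110,415,230),5)
st=r.get_state(); print(st['joints'].round(1),st['tcp_pos'].round(4),st['eef_rot'].round(2),st['time_s'])
print(proj(s,[st['tcp_pos']]).round(1))
E
```

```text
[ -1.1  15.4  -4.5   0.  -70.2  68.8] [ 0.5913 -0.203   0.2432] [ 1.7994e+02  7.0000e-02 -2.2240e+01] 3.05
[[361.6 186.5]]
```

View pics/s2.png

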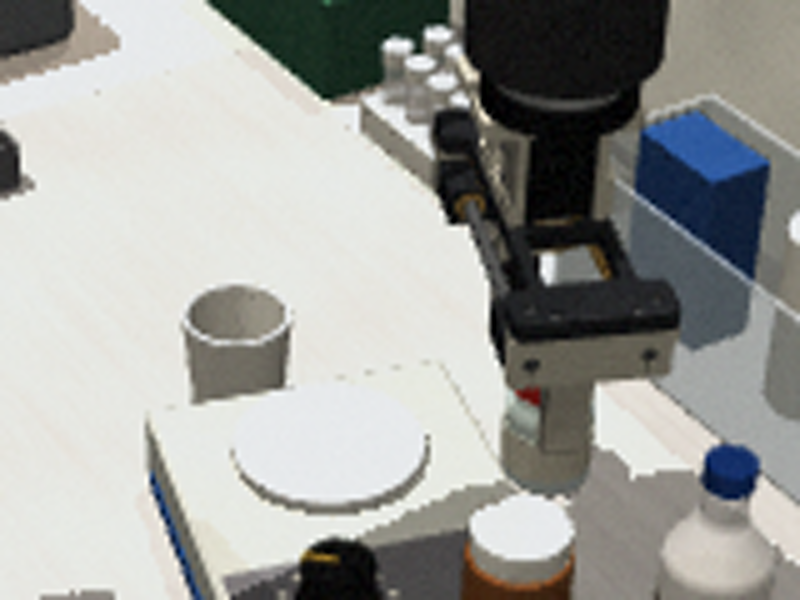

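The gripper hangs over the jar: its tip projects to (361,186) and the jar lid is straight below, at crop (520,540). I'm descending.

drive_tool --commands '[{"hand": 0, "tx": 0, "ty": 0.003, "tz": -0.07, "turn": 0}, {"hand": 0, "tx": 0, "ty": 0.003, "tz": -0.14, "turn": 0}, {"hand": 0, "tx": 0, "ty": 0.003, "tz": -0.19, "turn": 0}, {"hand": 0, "tx": 0, "ty": 0.003, "tz": -0.23, "turn": 0}, {"hand": 0, "tx": 0, "ty": 0.003, "tz": -0.26, "turn": 0}, {"hand": 0, "tx": 0, "ty": 0.003, "tz": -0.26, "turn": 0}, {"hand": 0, "tx": 0, "ty": 0.003, "tz": -0.26, "turn": 0}]'

```text
time_s: 3.75
tcp_pos: [0.5906, -0.1973, 0.0891]
eef_rot: [180.0, -0.0, -22.0]
contact_force: [0.0, -0.5, 0.9]
gripper_width: 0.0876
gripper_force: 0.0
```

drive_tool --commands '[{"hand": 0.2, "tx": 0, "ty": 0, "tz": 0, "turn": 0}, {"hand": 0.3, "tx": 0, "ty": 0, "tz": 0, "turn": 0}, {"hand": 0.35, "tx": 0, "ty": 0, "tz": 0, "turn": 0}, {"hand": 0.5, "tx": 0, "ty": 0, "tz": 0, "turn": 0}, {"hand": 0.5, "tx": 0, "ty": 0, "tz": 0, "turn": 0}, {"hand": 0.5, "tx": 0, "ty": 0, "tz": 0, "turn": 0}, {"hand": 0.5, "tx": 0, "ty": 0, "tz": 0, "turn": 0}, {"hand": 0.5, "tx": 0, "ty": 0, "tz": 0, "turn": 0}]'

```text
time_s: 4.55
tcp_pos: [0.5906, -0.1979, 0.0892]
eef_rot: [-180.0, -0.0, -22.0]
contact_force: [-1.6, 1.0, 5.6]
gripper_width: 0.0598
gripper_force: 20.0
```

drive_tool --commands '[{"hand": 0.5, "tx": 0, "ty": 0, "tz": 0.03, "turn": 0}, {"hand": 0.5, "tx": 0, "ty": 0, "tz": 0.07, "turn": 0}, {"hand": 0.5, "tx": 0, "ty": 0, "tz": 0.1, "turn": 0}, {"hand": 0.5, "tx": 0, "ty": 0.04, "tz": 0.1, "turn": 0}, {"hand": 0.5, "tx": 0, "ty": 0.1, "tz": 0.1, "turn": 0}, {"hand": 0.5, "tx": -0.002, "ty": 0.17, "tz": 0.1, "turn": 0}, {"hand": 0.5, "tx": -0.002, "ty": 0.24, "tz": 0.1, "turn": 0}, {"hand": 0.5, "tx": -0.002, "ty": 0.3, "tz": 0.1, "turn": 0}, {"hand": 0.5, "tx": -0.002, "ty": 0.325, "tz": 0.1, "turn": 0}, {"hand": 0.5, "tx": -0.002, "ty": 0.325, "tz": 0.1, "turn": 0}]'

```text
time_s: 5.55
tcp_pos: [0.5889, -0.0011, 0.1481]
eef_rot: [180.0, 0.0, -21.9]
contact_force: [0.6, -0.1, -2.9]
gripper_width: 0.0595
gripper_force: 20.0
```

drive_tool --commands '[{"hand": 0.5, "tx": 0, "ty": 0, "tz": -0.03, "turn": 0}, {"hand": 0.5, "tx": 0, "ty": 0, "tz": -0.06, "turn": 0}, {"hand": 0.5, "tx": 0, "ty": 0, "tz": -0.07, "turn": 0}, {"hand": 0.5, "tx": 0, "ty": 0, "tz": -0.077, "turn": 0}, {"hand": 0.5, "tx": 0, "ty": 0, "tz": -0.077, "turn": 0}, {"hand": 0.5, "tx": 0, "ty": 0, "tz": -0.077, "turn": 0}]'

```text
time_s: 6.15
tcp_pos: [0.5896, -0.0032, 0.103]
eef_rot: [-180.0, -0.0, -22.1]
contact_force: [-0.1, -0.3, -2.0]
gripper_width: 0.0597
gripper_force: 20.0
```

```bash
python3 - <<'E'
from h import *
s=r.capture('side'); save(s,'s3.png',(265,140,385,260),5)
st=r.get_state(); print(st['tcp_pos'].round(4),st['eef_rot'].round(2),st['contact_force'])
print(((proj(s,[[.5894,-.0035,.07]])-[265,140]+.5)*5-.5).round(0))
E
```

```text
[ 0.5896 -0.003   0.1031] [-1.7997e+02 -6.0000e-02 -2.2050e+01] [-0.24418075  0.18863446 -1.08924381]
[[276. 293.]]
```

View pics/s3.png

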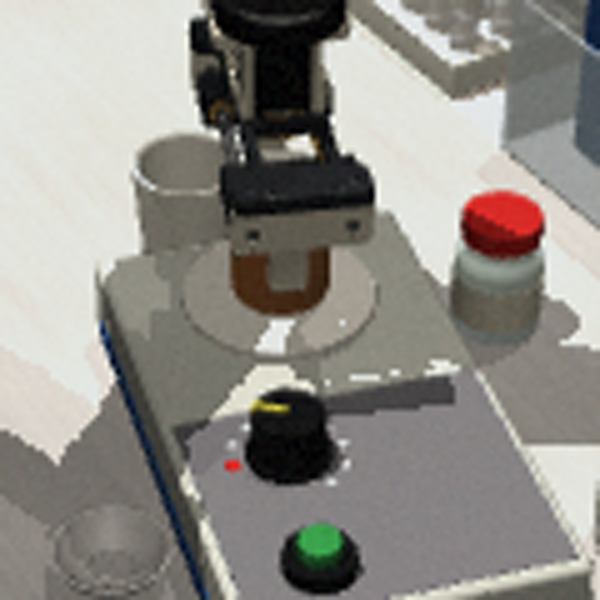

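The jar stands over the middle of the plate: its foot is at about (281,296) in the crop and the plate's centre is at about (281,295). I'll lower it the last few mm.

drive_tool --commands '[{"hand": 0.5, "tx": 0, "ty": 0, "tz": -0.003, "turn": 0}, {"hand": 0.5, "tx": 0, "ty": 0, "tz": -0.005, "turn": 0}, {"hand": 0.5, "tx": 0, "ty": 0, "tz": -0.006, "turn": 0}, {"hand": 0.5, "tx": 0, "ty": 0, "tz": -0.006, "turn": 0}]'

```text
time_s: 6.6
tcp_pos: [0.5891, -0.0028, 0.0992]
eef_rot: [-180.0, -0.0, -22.0]
contact_force: [-1.1, -0.5, 1.9]
gripper_width: 0.0596
gripper_force: 20.0
```

drive_tool --commands '[{"hand": 0.3, "tx": 0, "ty": 0, "tz": 0, "turn": 0}, {"hand": 0.15, "tx": 0, "ty": 0, "tz": 0, "turn": 0}, {"hand": 0, "tx": 0, "ty": 0, "tz": 0, "turn": 0}, {"hand": 0, "tx": 0, "ty": 0, "tz": 0, "turn": 0}, {"hand": 0, "tx": 0, "ty": 0, "tz": 0, "turn": 0}, {"hand": 0, "tx": 0, "ty": 0, "tz": 0.02, "turn": 0}, {"hand": 0, "tx": 0, "ty": 0, "tz": 0.07, "turn": 0}, {"hand": 0, "tx": 0, "ty": 0, "tz": 0.13, "turn": 0}, {"hand": 0, "tx": 0, "ty": 0, "tz": 0.16, "turn": 0}, {"hand": 0, "tx": 0, "ty": 0, "tz": 0.16, "turn": 0}]'

```text
time_s: 7.6
tcp_pos: [0.591, -0.0026, 0.1992]
eef_rot: [-179.8, -0.3, -22.0]
contact_force: [0.2, -0.5, -0.3]
gripper_width: 0.0875
gripper_force: 0.0
```

drive_tool --commands '[{"hand": 0, "tx": -0.112, "ty": -0.204, "tz": 0, "turn": -0.589}, {"hand": 0, "tx": -0.112, "ty": -0.204, "tz": 0, "turn": -0.589}, {"hand": 0, "tx": -0.112, "ty": -0.204, "tz": 0, "turn": -0.589}, {"hand": 0, "tx": -0.112, "ty": -0.204, "tz": 0, "turn": -0.589}, {"hand": 0, "tx": -0.112, "ty": -0.204, "tz": 0, "turn": -0.589}, {"hand": 0, "tx": -0.112, "ty": -0.204, "tz": 0, "turn": -0.589}, {"hand": 0, "tx": -0.112, "ty": -0.204, "tz": 0, "turn": -0.589}, {"hand": 0, "tx": -0.112, "ty": -0.204, "tz": 0, "turn": -0.589}, {"hand": 0, "tx": -0.112, "ty": -0.204, "tz": 0, "turn": -0.589}]'

```text
time_s: 8.5
tcp_pos: [0.5218, -0.1252, 0.1947]
eef_rot: [180.0, 0.0, -74.8]
contact_force: [-0.7, 0.4, 0.3]
gripper_width: 0.0874
gripper_force: 0.0
```

```bash
python3 - <<'E'
from h import *
s=r.capture('side'); save(s,'s4.png',(265,140,385,260),5)
st=r.get_state(); print(st['joints'].round(1),st['tcp_pos'].round(4),st['eef_rot'].round(2),st['contact_force'])
print(((proj(s,[[.522,-.1256,.094],[.5894,-.0035,.154]])-[265,140]+.5)*5-.5).round(0))
E
```

```text
[  7.5   8.9 -19.4  -0.  -61.6   7.7] [ 0.5219 -0.1251  0.1947] [179.99   0.   -74.88] [ 0.73122058 -0.25184542  0.3580944 ]
[[287. 414.]
 [277. 182.]]
```

View pics/s4.png

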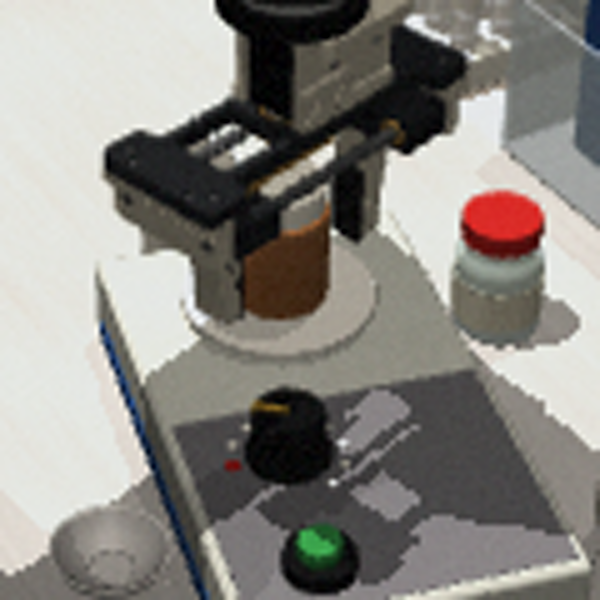

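The jar stands upright on the plate, the dial is at (287,408) in the crop and the gripper is open above it. Lowering onto the dial.

drive_tool --commands '[{"hand": 0, "tx": 0, "ty": 0, "tz": -0.06, "turn": 0}, {"hand": 0, "tx": 0, "ty": 0, "tz": -0.12, "turn": 0}, {"hand": 0, "tx": 0, "ty": 0, "tz": -0.165, "turn": 0}, {"hand": 0, "tx": 0, "ty": 0, "tz": -0.19, "turn": 0}, {"hand": 0, "tx": 0, "ty": 0, "tz": -0.205, "turn": 0}, {"hand": 0, "tx": 0, "ty": 0, "tz": -0.205, "turn": 0}, {"hand": 0, "tx": 0, "ty": 0, "tz": -0.205, "turn": 0}]' --grip_force 10

```text
time_s: 9.25
tcp_pos: [0.5225, -0.1252, 0.0724]
eef_rot: [-180.0, -0.0, -75.0]
contact_force: [0.1, 0.3, -0.5]
gripper_width: 0.0875
gripper_force: 0.0
```

drive_tool --commands '[{"hand": 0.3, "tx": 0, "ty": 0, "tz": 0, "turn": 0}, {"hand": 0.45, "tx": 0, "ty": 0, "tz": 0, "turn": 0}, {"hand": 0.5, "tx": 0, "ty": 0, "tz": 0, "turn": 0}, {"hand": 0.6, "tx": 0, "ty": 0, "tz": 0, "turn": 0}, {"hand": 0.65, "tx": 0, "ty": 0, "tz": 0, "turn": 0}, {"hand": 0.7, "tx": 0, "ty": 0, "tz": 0, "turn": 0}, {"hand": 0.7, "tx": 0, "ty": 0, "tz": 0, "turn": 0}, {"hand": 0.7, "tx": 0, "ty": 0, "tz": 0, "turn": 0}]'

```text
time_s: 10.05
tcp_pos: [0.524, -0.1249, 0.0721]
eef_rot: [-179.8, -0.0, -75.0]
contact_force: [6.2, 1.2, -2.7]
gripper_width: 0.042
gripper_force: 10.0
```

drive_tool --commands '[{"hand": 0.7, "tx": 0.0025, "ty": 0.0005, "tz": 0, "turn": 0}, {"hand": 0.7, "tx": 0.0025, "ty": 0.0005, "tz": 0, "turn": -0.08}, {"hand": 0.7, "tx": 0.0025, "ty": 0.0005, "tz": 0, "turn": -0.16}, {"hand": 0.7, "tx": 0.0025, "ty": 0.0005, "tz": 0, "turn": -0.24}, {"hand": 0.7, "tx": 0.0025, "ty": 0.0005, "tz": 0, "turn": -0.32}, {"hand": 0.7, "tx": 0.0025, "ty": 0.0005, "tz": 0, "turn": -0.4}, {"hand": 0.7, "tx": 0.0025, "ty": 0.0005, "tz": 0, "turn": -0.48}, {"hand": 0.7, "tx": 0.0025, "ty": 0.0005, "tz": 0, "turn": -0.5}]' --grip_force 15

```text
time_s: 10.85
tcp_pos: [0.5238, -0.1248, 0.0721]
eef_rot: [-180.0, 0.0, -120.3]
contact_force: [0.7, 1.6, 2.4]
gripper_width: 0.0415
gripper_force: 15.0
```

drive_tool --commands '[{"hand": 0.7, "tx": 0, "ty": 0, "tz": 0, "turn": -0.08}, {"hand": 0.7, "tx": 0, "ty": 0, "tz": 0, "turn": -0.16}, {"hand": 0.7, "tx": 0, "ty": 0, "tz": 0, "turn": -0.24}, {"hand": 0.7, "tx": 0, "ty": 0, "tz": 0, "turn": -0.32}, {"hand": 0.7, "tx": 0, "ty": 0, "tz": 0, "turn": -0.4}, {"hand": 0.7, "tx": 0, "ty": 0, "tz": 0, "turn": -0.48}, {"hand": 0.7, "tx": 0, "ty": 0, "tz": 0, "turn": -0.5}, {"hand": 0.7, "tx": 0, "ty": 0, "tz": 0, "turn": -0.5}, {"hand": 0.7, "tx": 0, "ty": 0, "tz": 0, "turn": -0.5}]'

```text
time_s: 11.75
tcp_pos: [0.5238, -0.1247, 0.072]
eef_rot: [180.0, 0.0, -165.0]
contact_force: [1.4, 4.0, 4.7]
gripper_width: 0.0413
gripper_force: 15.0
```

```bash
python3 - <<'E'
from h import *
st=r.get_state(); print(st['joints'].round(1),st['tcp_pos'].round(4),st['eef_rot'].round(2),st['contact_force'].round(1),st['moment'].round(3))
E
```

```text
[  7.5  16.6 -27.9  -0.  -45.4 -82.4] [ 0.5238 -0.1247  0.072 ] [ 1.7999e+02  5.0000e-02 -1.6496e+02] [1.4 4.  4.7] [ 1.768 -0.303  0.021]
```

drive_tool --commands '[{"hand": 0.4, "tx": 0, "ty": 0, "tz": 0, "turn": 0}, {"hand": 0.2, "tx": 0, "ty": 0, "tz": 0, "turn": 0}, {"hand": 0.2, "tx": 0, "ty": 0, "tz": 0, "turn": 0}, {"hand": 0.2, "tx": 0, "ty": 0, "tz": 0, "turn": 0}, {"hand": 0.2, "tx": 0, "ty": 0, "tz": 0.03, "turn": 0}, {"hand": 0.2, "tx": 0, "ty": 0, "tz": 0.1, "turn": 0}, {"hand": 0.2, "tx": 0, "ty": 0, "tz": 0.17, "turn": 0}, {"hand": 0.2, "tx": 0, "ty": 0, "tz": 0.2, "turn": 0}, {"hand": 0.2, "tx": 0, "ty": 0, "tz": 0.2, "turn": 0}]'

```text
time_s: 12.65
tcp_pos: [0.5251, -0.1251, 0.1951]
eef_rot: [-179.9, 0.3, -165.0]
contact_force: [0.4, 0.5, -0.8]
gripper_width: 0.0701
gripper_force: 0.0
```

```bash
python3 - <<'E'
from h import *
s=r.capture('side'); save(s,'s5.png',(275,170,375,270),6)
st=r.get_state(); print(st['tcp_pos'].round(4),st['eef_rot'].round(2),st['contact_force'])
c=np.array([.5235,-.125]); y=np.radians(-14.33)
f=lambda P:((proj(s,P)-[275,170]+.5)*6-.5).round(0).tolist()
for k in range(2,7):
    a=y+np.pi-np.radians(30*k); d=np.array([np.cos(a),np.sin(a)]); print(k,f([[*(c+.02*d),.094],[*(c+.021*d),.078]]))
print(f([[*c,.094],[.4915,-.2095,.082]]))
E
```

```text
[ 0.524 -0.125  0.193] [-1.7998e+02  1.6000e-01 -1.6505e+02] [ 0.02908406 -0.21394101 -0.5865821 ]
2 [[255.0, 296.0], [254.0, 320.0]]
3 [[274.0, 288.0], [273.0, 312.0]]
4 [[296.0, 288.0], [296.0, 312.0]]
5 [[315.0, 294.0], [316.0, 319.0]]
6 [[327.0, 307.0], [329.0, 332.0]]
[[286.0, 315.0], [325.0, 468.0]]
```

View pics/s5.png

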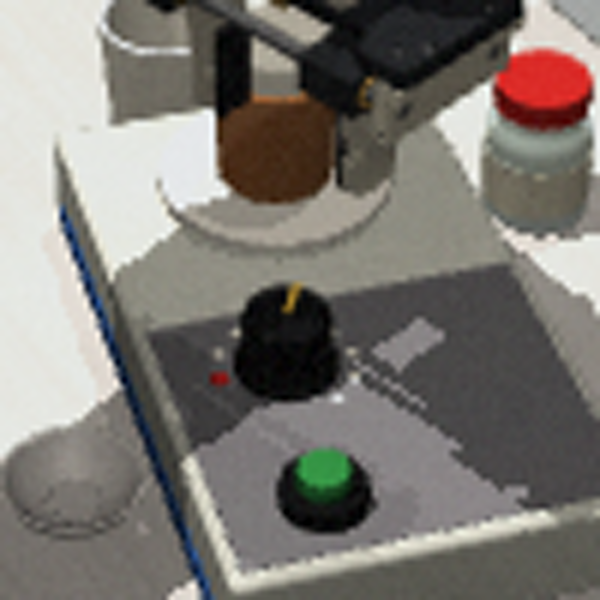

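The pointer tip at (297,285) matches the prediction for click 4 (296,288). The button is at (324,466), as predicted. Next is the press, with the fingers shut.

drive_tool --commands '[{"hand": 1, "tx": -0.03, "ty": -0.08, "tz": 0, "turn": 0}, {"hand": 1, "tx": -0.054, "ty": -0.141, "tz": 0, "turn": 0}, {"hand": 1, "tx": -0.054, "ty": -0.141, "tz": 0, "turn": 0}, {"hand": 1, "tx": -0.054, "ty": -0.141, "tz": 0, "turn": 0}, {"hand": 1, "tx": -0.054, "ty": -0.141, "tz": -0.05, "turn": 0}, {"hand": 1, "tx": -0.054, "ty": -0.141, "tz": -0.1, "turn": 0}, {"hand": 1, "tx": -0.054, "ty": -0.141, "tz": -0.14, "turn": 0}, {"hand": 1, "tx": -0.054, "ty": -0.141, "tz": -0.165, "turn": 0}, {"hand": 1, "tx": -0.054, "ty": -0.141, "tz": -0.17, "turn": 0}, {"hand": 1, "tx": -0.054, "ty": -0.141, "tz": -0.17, "turn": 0}]'

```text
time_s: 13.7
tcp_pos: [0.4909, -0.209, 0.0891]
eef_rot: [180.0, -0.1, -165.0]
contact_force: [0.1, 0.2, 0.9]
gripper_width: 0.0009
gripper_force: 0.0
```

Next I lower about 14 mm, to around 0.075.

drive_tool --commands '[{"hand": 1, "tx": 0, "ty": 0, "tz": -0.008, "turn": 0}, {"hand": 1, "tx": 0, "ty": 0, "tz": -0.014, "turn": 0}, {"hand": 1, "tx": 0, "ty": 0, "tz": -0.019, "turn": 0}, {"hand": 1, "tx": 0, "ty": 0, "tz": -0.023, "turn": 0}, {"hand": 1, "tx": 0, "ty": 0, "tz": -0.023, "turn": 0}, {"hand": 1, "tx": 0, "ty": 0, "tz": -0.023, "turn": 0}]'

```text
time_s: 14.3
tcp_pos: [0.4917, -0.2095, 0.0765]
eef_rot: [-180.0, 0.1, -165.0]
contact_force: [0.7, 2.9, 4.9]
gripper_width: 0.0006
gripper_force: 2.3
```

drive_tool --commands '[{"hand": 1, "tx": 0, "ty": 0, "tz": -0.002, "turn": 0}, {"hand": 1, "tx": 0, "ty": 0, "tz": -0.004, "turn": 0}, {"hand": 1, "tx": 0, "ty": 0, "tz": -0.004, "turn": 0}, {"hand": 1, "tx": 0, "ty": 0, "tz": -0.004, "turn": 0}]'

```text
time_s: 14.7
tcp_pos: [0.4918, -0.2096, 0.0759]
eef_rot: [-179.9, 0.1, -165.0]
contact_force: [-5.7, 8.0, 24.9]
gripper_width: 0.0003
gripper_force: 11.9
```

The button is at its bottom stop: 25 N at 0.0759. Retracting.

drive_tool --commands '[{"hand": 1, "tx": 0, "ty": 0, "tz": 0.02, "turn": 0}, {"hand": 1, "tx": 0, "ty": 0, "tz": 0.08, "turn": 0}, {"hand": 1, "tx": 0, "ty": 0, "tz": 0.16, "turn": 0}, {"hand": 1, "tx": 0, "ty": 0, "tz": 0.2, "turn": 0}, {"hand": 1, "tx": 0, "ty": 0, "tz": 0.2, "turn": 0}, {"hand": 1, "tx": 0, "ty": 0, "tz": 0.2, "turn": 0}]'

```text
time_s: 15.3
tcp_pos: [0.4907, -0.2096, 0.1937]
eef_rot: [180.0, 0.0, -165.1]
contact_force: [-0.3, -0.4, -0.5]
gripper_width: 0.0006
gripper_force: 0.0
```

```bash
python3 - <<'E'
from h import *
s=r.capture('side'); save(s,'s6.png',(255,140,395,280),4)
E
```

```text
(no output)
```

View pics/s6.png

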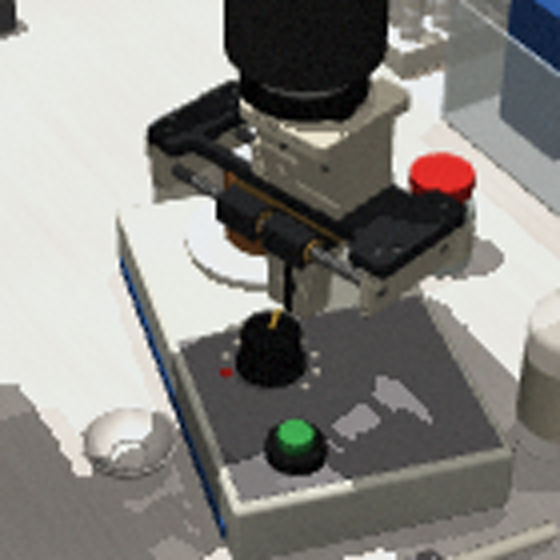

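The dial pointer at (275,318) still stands at click 4, the button at (296,435) has sprung back, and the jar is on the plate. The gripper touches nothing, so I'm handing in.

```bash
python3 -c "
from plant import r
print(r.close_job())"
```

```text
the job is handed in; nothing more can be done
None
```

The job is handed in at about 15 s of the 64 s allowed: the jar is upright on the middle of the stirring plate, the dial is at 4 clicks for the 4 white-capped vials in the orange rack, and the start button was pressed to its stop and released; no verdict came back.

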